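# Close the empty tray and draw out the roller-sleeve tray

### The job

Of the two sliding trays under wire guards only one may stand open: first push the empty tray, which was left ajar, fully home by its front, then hook a fingertip behind the front lip of the tray that holds the paint-roller sleeve and draw it all the way out to its stop. Leave the first tray shut and let go of both. Pinch, grip or lift nothing, do not touch the sleeve, which must stay lying in its tray, and leave the other things on the table where they stand.

Things in the scene. Friction and masses are not known exactly. Their poses are not given: they have to be found in the camera images.
- station_sleeve: sheet-metal tray station of the sleeve tray, fixed to the table: painted grey foot 121 x 142 mm, 65 mm tall at its guard. Origin on the table under the point 70 mm behind the lip's outer face when the tray is home; z up; the tray comes out along its -x (roughly towards the robot). A flat guard of thin wires 65 mm above the table roofs it from x = +2 to +66 mm; ahead of the guard only the tray's finger pocket and lip stick out
- station_empty: sheet-metal tray station of the empty tray, fixed to the table: painted grey foot 121 x 142 mm, 65 mm tall at its guard. Origin on the table under the point 70 mm behind the lip's outer face when the tray is home; z up; the tray comes out along its -x (roughly towards the robot). A flat guard of thin wires 65 mm above the table roofs it from x = +2 to +66 mm; ahead of the guard only the tray's finger pocket and lip stick out
- tray_sleeve_lip (a point): middle of the top edge of the sleeve tray's upright front lip, 45 mm above the table; moves with the tray, axes as the station's. The lip is dark sheet steel, 116 mm wide in y, 6 mm thick (outer face 3 mm towards -x of this point). Behind it an open finger pocket: free from +9 to +67 mm in x, 108 mm wide, floor 14 mm and walls 34 mm above the table; only closed fingers fit
- tray_empty_lip (a point): middle of the top edge of the empty tray's upright front lip, 45 mm above the table; moves with the tray, axes as the station's. The lip is dark sheet steel, 116 mm wide in y, 6 mm thick (outer face 3 mm towards -x of this point). Behind it an open finger pocket: free from +9 to +67 mm in x, 108 mm wide, floor 14 mm and walls 34 mm above the table; only closed fingers fit
- tray_sleeve (a joint): slide of the sleeve tray along its rails, in m: 0 = fully home, 0.080 = drawn out against its stop. Grows as the tray moves along the -x axis of its station. Starts home or up to 4 mm out. Needs about 3 N to keep it sliding, has no spring and stays where it is left. Colliders: tray_sleeve_c0 is the outer face of its lip, tray_sleeve_c1, _c2 the inner face and bead
- tray_empty (a joint): slide of the empty tray along its rails, in m: 0 = fully home, 0.080 = drawn out against its stop. Grows as the tray moves along the -x axis of its station. Starts 30 to 60 mm out. Needs about 3 N to keep it sliding, has no spring and stays where it is left. Colliders: tray_empty_c0 is the outer face of its lip, tray_empty_c1, _c2 the inner face and bead
- sleeve_center (a point): centre of the off-white paint-roller sleeve (fabric tube 101 mm long, 43 mm across, loose), lying along y (crosswise) in the sleeve tray behind the divider; seen through the wires of the guard. The empty tray has nothing in it
- cup: bystander: small clear dosing cup 51 mm across, 35 mm tall, between the trays; origin under its middle
- carton: bystander: plain white carton 55 x 130 x 50 mm, long side roughly along world x, between the stations; origin under its middle
- tape: bystander: masking-tape roll 104 mm across, 25 mm tall, lying flat at the right; origin under its middle
- can: bystander: aerosol can 67 mm across, 205 mm tall, standing at the right; origin under its middle
Things that resemble listed ones, but are neither listed nor needed, are in the scene too. What is shaped like the part that bears sleeve_center but brown or purple is not meant.

How it is judged:
By the outcome, as a careful person would: the job done as asked, in the order asked, and still so for the second after the job is handed in, with the robot touching nothing.
It also fails if it takes over 48 s, if anything falls off the work surface, if the arm or the gripper's body presses on something with over 40 N, if the wrist force passes 120 N, or if a joint passes its speed limit or range.

### The arm

A 6-joint arm with a two-finger parallel gripper is mounted at the origin on a cart in front of the work surface, level with it; the furniture and walls round the work are solid. World frame = base frame: x ahead of the robot, y to its left, z up, the work surface at z = 0. Lengths are in m, angles in rad, forces in N, time in s.
With the tool pointing down it reaches from about 0.375 to 0.925 m from the base axis. Payload 5.7 kg.
Tool frame: the origin (TCP) lies between the finger pads; the fingertips stand 22 mm ahead of it and the grasp point (between the pads) lies 3 mm ahead of it (tcp_to_tips is the distance from the TCP to the fingertips, in m); z points along the fingers, x is the direction in which the jaws open and shut, and the axes are right-handed (so a half turn about z gives the same grasp; the last joint's range is limited). The gripper opens to 85 mm and grips with 20 to 120 N. Pads are 22 mm wide; open, the fingers measure 114 mm over their backs; the gripper's body (76 mm by 85 mm) begins 54 mm behind the grasp point. The pads swing forward as they close: fully open they stand 13 mm farther back than shut.
Start: joints at [1.038, 0.359, 1.51, -0, 1.272, -0.115], TCP at [0.243, 0.548, 0.253] pointing down, gripper open.
Joint ranges: [-2.97, 2.97], [-1.01, 2.36], [0.21, 2.38], [-0.96, 4.11], [0.2, 2.71], [-2.98, 2.98]. Speed limits (rad/s): [2.39, 2.39, 3.14, 3.14, 3.14, 3.14].

### API

Orientations are given as a rotation vector (axis times angle).
In Python, from workcell import observe, get_image, calibration, hand_in, tcp_to_tips gives the robot as it stands. The module is installed in compiled form; this text tells all that it offers.
- The arm moves only by the tool step_arm, never from a script. Its arguments are lists of equal length, an entry for each row: "claw": the finger opening in mm, from 0 to 85.4; "travel": the shift along the world's x, y, z in mm, a list of three; "turn": the turn, a rotation vector about the world's x, y, z in degrees, a list of three. A call has 1 to 12 rows; each row shifts and turns the commanded pose from where the row before left it; what a row does not reach is not made up. A row lasts 1/8 s, in which the tool goes at most 62.5 mm and 10.7 degrees, less where a joint would pass 70% of its speed; a pose out of reach is approached as far as the arm can. A call is refused whole if a number of a shift passes 62.5 or a number of a turn 10.7, either way. A call with a gripper value outside its range is refused whole. The fingers move at their own pace and stop on an object; "newtons" is the grip in N (left out, the last holds). Time passes only in rows, so rows that do not move let the fingers close. It gives the time, the measured TCP pose, the force and the opening at its end, in the units of the state.
- observe(): the state, without advancing time (a new reading comes with each control period).
- get_image(name): name is "side" or "top"; returns (picture, depth): 400x640x3 uint8, red, green, blue; 400x640 float32, m along the optical axis (not along the pixel's ray), 0 where there is no reading.
- calibration(name): a dict with "camera_matrix" (3x3 intrinsics, pixels), "rvec" (rotation vector, rad) and "tvec" (3), from world to camera coordinates, as OpenCV has them. Camera axes: x right, y down, z forward; pixel columns grow to the right and rows downward; lengths in m; the calibration is good to about 2 mm. A picture is of the moment at which its call begins. calibration takes no time and is no camera call.
- hand_in(): hands the job in, once; it reports no verdict.
The state is a dict: "t": time; "joint_positions": joint angles; "dq": joint speeds; "tau": joint torques, N m; "eef_pos": TCP position; "ee_rot": TCP orientation; "ft_force": force on the tool from outside, world axes, zero at the start; "wrist_torque": the same for the moment, N m; "finger_gap": finger opening in m.
Only numpy, scipy, OpenCV 4.12 (cv2) and the standard library are available. Lean on these libraries where they do the work, as an engineer would, in place of code of your own. Each camera call takes 0.05 s, during which the arm holds its last target. There are 200 camera calls.

## Working session

There is one attempt and no reset: what is moved stays moved. The work goes in short steps, Python scripts to look and compute and a tool call to move; the robot and the scene stay as the last step left them, time stands still between calls to the robot, and variables do not carry over. Pictures are saved under pics/ and viewed, about 8 in all and at most 12, crops included, and the job is handed in when it is done.

Besides the shell and the picture viewer there is one more tool, called after "Call:" as name(argument=value, ...) on one line, values as JSON. step_arm: Moves the arm, as the interface text tells. Its arguments: {"type":"object","properties":{"claw":{"type":"array"},"travel":{"type":"array"},"turn":{"type":"array"},"newtons":{"type":"number"}},"required":["claw","travel","turn"]}

```bash
mkdir -p pics; cat > h.py <<'E'
import numpy as np,cv2
from workcell import *
def cam(n):
    c=calibration(n);K=np.array(c["camera_matrix"],float);R=cv2.Rodrigues(np.array(c["rvec"],float))[0];t=np.array(c["tvec"],float).ravel();return K,R,t
def ray(n,u,v,z):
    K,R,t=cam(n);d=R.T@np.linalg.inv(K)@[u,v,1];o=-R.T@t;return o+d*(z-o[2])/d[2]
def cloud(n,dep):
    K,R,t=cam(n);v,u=np.indices(dep.shape);p=np.stack([(u-K[0,2])/K[0,0]*dep,(v-K[1,2])/K[1,1]*dep,dep],-1);return (p-t)@R
def proj(n,P):
    K,R,t=cam(n);q=(np.atleast_2d(P)@R.T+t)@K.T;return q[:,:2]/q[:,2:]
E
python3 - <<'E'
from h import *
for n in("top","side"):
    p,d=get_image(n);np.save(n+"_d.npy",d);cv2.imwrite(f"pics/{n}0.png",p[:,:,::-1]);K,R,t=cam(n);print(n,-R.T@t,K[0,0])
print(tcp_to_tips, observe())
E
```

```text
top [-0.30940215 -0.22947796  1.38904804] 503.70316590128914
side [-0.05738107 -0.62058024  0.6717179 ] 389.15354781619317
0.022 {'t': 0.1, 'joint_positions': array([ 1.03789732e+00,  3.59434664e-01,  1.51137334e+00, -6.88797034e-05,
        1.27254014e+00, -1.15068342e-01]), 'dq': array([ 0.00118936, -0.00267813, -0.00322779,  0.00027206,  0.00062493,
       -0.00020734]), 'tau': array([ 3.67922767e-04, -5.28647733e+01, -2.79352748e+01, -2.65852004e-04,
        5.04415642e-03, -4.59614444e-05]), 'eef_pos': array([0.24316111, 0.54784053, 0.25251794]), 'ee_rot': array([ 2.63314122e+00,  1.71198291e+00, -2.42247025e-03]), 'ft_force': array([-0.16739862, -0.61258478,  0.08189518]), 'wrist_torque': array([0.02781003, 0.01032548, 0.0082562 ]), 'finger_gap': 0.08569969173611483}
```

View pics/top0.png

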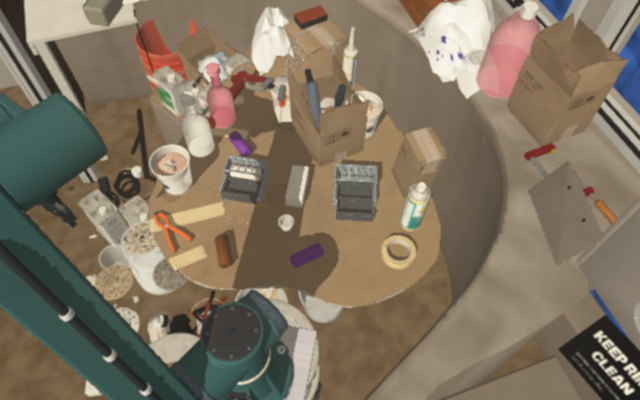

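View pics/side0.png

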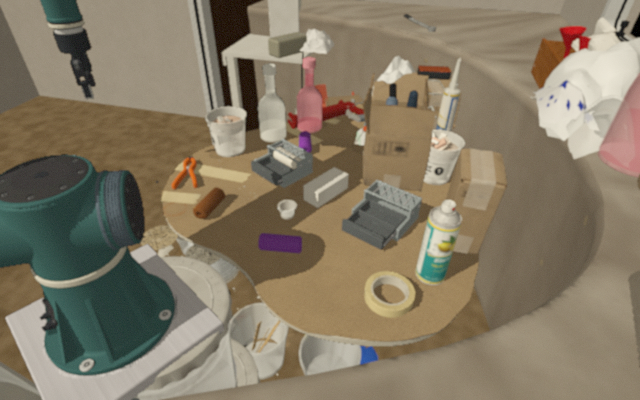

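Top view: the sleeve station, with the off-white sleeve under its wires, is at (243,178). The empty, ajar one is at (356,192), the carton at (297,185), the cup at (286,222), the tape at (399,251) and the can at (414,205). Decoys are the brown tube (224,250) and the purple ones (307,255) and (240,142). Next is a close crop of both stations.

```bash
python3 - <<'E'
from h import *
a=cv2.imread("pics/top0.png");b=cv2.imread("pics/side0.png")
f=lambda i,x,y:cv2.resize(i[y:y+72,x:x+96],(400,300),interpolation=cv2.INTER_CUBIC)
cv2.imwrite("pics/c1.png",np.vstack([np.hstack([f(a,195,145),f(a,310,155)]),np.hstack([f(b,235,125),f(b,335,177)])]))
d=np.load("top_d.npy");P=cloud("top",d)
for nm,(x0,x1,y0,y1) in dict(sl=(212,275,150,208),em=(325,388,160,225)).items():
    q=P[y0:y1,x0:x1];z=q[...,2];print(nm)
    for lo,hi in((.003,.02),(.02,.038),(.039,.05),(.058,.072)):
        m=(z>lo)&(z<hi);w=q[m];print(lo,len(w), cv2.minAreaRect((w[:,:2]*1000).astype(np.float32)) if len(w)>5 else '')
E
```

```text
sl
0.003 830 ((619.5601196289062, 185.83445739746094), (242.49496459960938, 216.1891632080078), 13.057053565979004)
0.02 618 ((621.220947265625, 167.31564331054688), (139.97679138183594, 212.3328094482422), 89.5948715209961)
0.039 323 ((611.9733276367188, 167.0262451171875), (139.16246032714844, 193.06478881835938), 87.88129425048828)
0.058 292 ((626.534912109375, 167.21890258789062), (139.70948791503906, 69.49716186523438), 89.44044494628906)
em
0.003 1319 ((638.5711059570312, -201.9759063720703), (260.2533874511719, 210.403564453125), 9.99701976776123)
0.02 679 ((632.085693359375, -191.46884155273438), (253.56460571289062, 154.0377960205078), 18.443193435668945)
0.039 217 ((620.14697265625, -179.0369873046875), (217.12750244140625, 170.40159606933594), 7.308958530426025)
0.058 275 ((666.2489624023438, -191.09446716308594), (70.80968475341797, 138.07276916503906), 6.768698215484619)
```

View pics/c1.png

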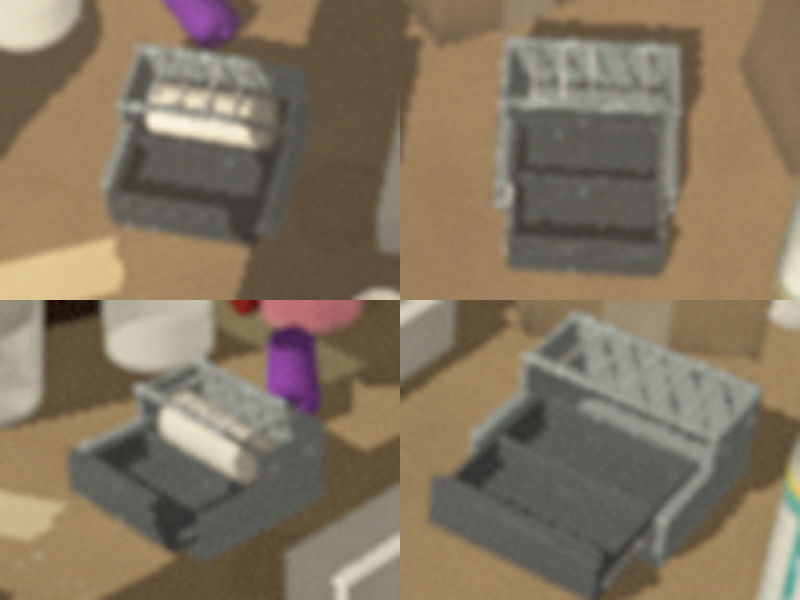

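The crop confirms it: the left station holds the off-white sleeve, and the right tray is empty and ajar. Now I'll measure the lips.

```bash
python3 - <<'E'
from h import *
C=dict(sl=((626.5,167.2),-.56),em=((666.2,-191.1),6.77))
for cam_ in("top","side"):
  P=cloud(cam_,np.load(cam_+"_d.npy")).reshape(-1,3)*1000
  for nm,(c,a) in C.items():
    a=np.radians(a);R=np.array([[np.cos(a),np.sin(a)],[-np.sin(a),np.cos(a)]])
    q=P.copy();q[:,:2]=(P[:,:2]-c)@R.T+[34,0]
    def show(l,m):
        w=q[m];
        if len(w)<6:print(cam_,nm,l,len(w));return
        k=np.polyfit(w[:,1],w[:,0],1);print(cam_,nm,l,len(w),"x",np.percentile(w[:,0],[3,50,97]).round(1),"y",np.percentile(w[:,1],[3,97]).round(1),"z",np.median(w[:,2]).round(1),"slopeDeg",np.degrees(k[0]).round(2),"x@y0",k[1].round(1))
    near=(abs(q[:,1])<75)&(q[:,0]>-160)&(q[:,0]<80);z=q[:,2]
    show("guard",near&(z>58)&(z<72)&(q[:,0]>-10))
    lo=(-85,-50) if nm=="sl" else (-150,-85)
    mid=abs(q[:,1])<50
    show("lip top",near&mid&(z>39)&(z<51)&(q[:,0]>lo[0])&(q[:,0]<lo[1]))
    show("lip face",near&mid&(z>12)&(z<38)&(q[:,0]>lo[0]-10)&(q[:,0]<lo[1]))
    for y in(-40,0,40):
      for s in range(-140,-40,6):
        m=near&(abs(q[:,1]-y)<8)&(abs(q[:,0]-s)<3)
        if m.any() and cam_=="top":print((s,z[m].max().round()),end=" ")
    print()
E
```

```text
top sl guard 292 x [ 1.3 29.3 67.1] y [-67.1  66.9] z 62.5 slopeDeg -1.3 x@y0 32.7
top sl lip top 101 x [-75.4 -69.4 -61.9] y [-47.   46.2] z 44.0 slopeDeg 0.0 x@y0 -68.8
top sl lip face 134 x [-75.7 -72.8 -69.1] y [-46.8  47.2] z 25.8 slopeDeg -0.38 x@y0 -72.6
(-140, np.float64(8.0)) (-134, np.float64(6.0)) (-128, np.float64(1.0)) (-122, np.float64(3.0)) (-116, np.float64(1.0)) (-110, np.float64(3.0)) (-104, np.float64(5.0)) (-98, np.float64(8.0)) (-92, np.float64(1.0)) (-86, np.float64(4.0)) (-80, np.float64(-0.0)) (-74, np.float64(50.0)) (-68, np.float64(48.0)) (-62, np.float64(40.0)) (-44, np.float64(23.0)) (-140, np.float64(3.0)) (-134, np.float64(1.0)) (-128, np.float64(1.0)) (-122, np.float64(4.0)) (-116, np.float64(3.0)) (-110, np.float64(2.0)) (-104, np.float64(2.0)) (-98, np.float64(2.0)) (-92, np.float64(4.0)) (-86, np.float64(3.0)) (-80, np.float64(50.0)) (-74, np.float64(51.0)) (-68, np.float64(50.0)) (-62, np.float64(43.0)) (-44, np.float64(14.0)) (-140, np.float64(6.0)) (-134, np.float64(5.0)) (-128, np.float64(5.0)) (-122, np.float64(6.0)) (-116, np.float64(4.0)) (-11
[... 1484 characters left out ...]
loat64(21.0)) (-74, np.float64(18.0)) (-68, np.float64(18.0)) (-62, np.float64(18.0)) (-56, np.float64(17.0)) (-50, np.float64(40.0)) (-44, np.float64(32.0)) 
side sl guard 275 x [ 2.3 34.4 65.4] y [-68.4  67.5] z 63.5 slopeDeg -0.35 x@y0 34.5
side sl lip top 92 x [-73.  -69.  -61.5] y [-46.   47.5] z 43.7 slopeDeg -0.14 x@y0 -68.3
side sl lip face 146 x [-74.4 -72.3 -70.3] y [-46.3  46.9] z 25.5 slopeDeg -0.27 x@y0 -72.3

side em guard 379 x [ 3.  36.9 67.1] y [-68.   66.9] z 63.5 slopeDeg -0.8 x@y0 35.8
side em lip top 179 x [-115.  -110.5 -104.1] y [-47.2  47.2] z 43.6 slopeDeg 0.02 x@y0 -110.0
side em lip face 293 x [-115.7 -113.6 -111.6] y [-46.6  46.8] z 25.7 slopeDeg -0.35 x@y0 -113.6
```

Call:
step_arm(claw=[0,0,0,0,0,0,0,0,0,0], travel=[[20,-40,0],[20,-40,0],[20,-40,0],[20,-40,0],[20,-40,0],[20,-40,0],[20,-40,0],[20,-40,0],[20,-40,0],[20,-40,0]], turn=[[0,0,3.1],[0,0,3.1],[0,0,3.1],[0,0,3.1],[0,0,3.1],[0,0,3.1],[0,0,3.1],[0,0,3.1],[0,0,3.1],[0,0,3.1]], newtons=20)

```text
t: 1.35
eef_pos: [0.4437, 0.147, 0.2531]
ee_rot: [-2.078, -2.356, 0.0]
ft_force: [0.9, -1.0, -0.3]
finger_gap: 0.0001
```

Call:
step_arm(claw=[0,0,0,0,0,0,0,0,0,0], travel=[[3,-40,0],[3,-40,0],[3,-40,0],[3,-40,0],[3,-40,0],[3,-40,0],[3,-40,0],[3,-40,0],[3,-40,0],[0,0,0]], turn=[[0,0,0],[0,0,0],[0,0,0],[0,0,0],[0,0,0],[0,0,0],[0,0,0],[0,0,0],[0,0,0],[0,0,0]])

```text
t: 2.6
eef_pos: [0.4707, -0.2142, 0.253]
ee_rot: [2.084, 2.35, -0.001]
ft_force: [0.7, 1.1, -0.8]
finger_gap: 0.0
```

Call:
step_arm(claw=[0,0,0,0,0,0,0,0,0,0,0,0], travel=[[0,0,-40],[0,0,-40],[0,0,-40],[0,0,-40],[0,0,-40],[0,0,-9],[9.9,1.2,0],[9.9,1.2,0],[9.9,1.2,0],[5,0.6,0],[4,0.5,0],[4,0.5,0]], turn=[[0,0,0],[0,0,0],[0,0,0],[0,0,0],[0,0,0],[0,0,0],[0,0,0],[0,0,0],[0,0,0],[0,0,0],[0,0,0],[0,0,0]])

```text
t: 4.1
eef_pos: [0.5126, -0.2063, 0.0443]
ee_rot: [-2.08, -2.353, 0.001]
ft_force: [-3.1, -1.2, 2.0]
finger_gap: -0.0
```

Call:
step_arm(claw=[0,0,0,0,0,0,0], travel=[[5,0.6,0],[5,0.6,0],[5,0.6,0],[5,0.6,0],[5,0.6,0],[5,0.6,0],[4,0.5,0]], turn=[[0,0,0],[0,0,0],[0,0,0],[0,0,0],[0,0,0],[0,0,0],[0,0,0]])

```text
t: 4.97
eef_pos: [0.5473, -0.2021, 0.0441]
ee_rot: [-2.08, -2.354, 0.0]
ft_force: [-2.4, 2.0, 1.3]
finger_gap: 0.0001
```

Call:
step_arm(claw=[0,0,0], travel=[[1.5,0.2,0],[1,0.1,0],[1,0.1,0]], turn=[[0,0,0],[0,0,0],[0,0,0]])

```text
t: 5.35
eef_pos: [0.5504, -0.2018, 0.0441]
ee_rot: [-2.08, -2.354, 0.0]
ft_force: [-2.7, 1.8, 0.6]
finger_gap: -0.0002
```

Call:
step_arm(claw=[0,0], travel=[[1,0.1,0],[0.5,0.1,0]], turn=[[0,0,0],[0,0,0]])

```text
t: 5.6
eef_pos: [0.5521, -0.2017, 0.0442]
ee_rot: [-2.08, -2.354, 0.0]
ft_force: [-2.8, 1.8, 0.0]
finger_gap: 0.0001
```

Call:
step_arm(claw=[0,0], travel=[[0.8,0.1,0],[0.7,0.1,0]], turn=[[0,0,0],[0,0,0]])

```text
t: 5.85
eef_pos: [0.5533, -0.2016, 0.0442]
ee_rot: [-2.08, -2.354, 0.001]
ft_force: [-4.2, 1.1, 0.3]
finger_gap: -0.0001
```

Call:
step_arm(claw=[0,0], travel=[[0.8,0.1,0],[0.7,0.1,0]], turn=[[0,0,0],[0,0,0]])

```text
t: 6.1
eef_pos: [0.5534, -0.2015, 0.0442]
ee_rot: [-2.078, -2.353, 0.004]
ft_force: [-8.6, -1.5, 4.4]
finger_gap: -0.0001
```

The tray stops at its home position: position holds while the force climbs. I'll press slightly more, then back off and rise.

Call:
step_arm(claw=[0,0], travel=[[1,0.1,0],[0.5,0.1,0]], turn=[[0,0,0],[0,0,0]])

```text
t: 6.35
eef_pos: [0.5535, -0.2015, 0.0442]
ee_rot: [-2.076, -2.352, 0.006]
ft_force: [-13.0, -3.3, 7.1]
finger_gap: -0.0001
```

Call:
step_arm(claw=[0,0,0,0,0,0,0,0,0], travel=[[-10,-1.2,0],[-20,-2.4,0],[-20,-2.4,0],[0,0,30],[0,0,40],[0,0,40],[0,0,40],[0,0,40],[0,0,0]], turn=[[0,0,0],[0,0,0],[0,0,0],[0,0,0],[0,0,0],[0,0,0],[0,0,0],[0,0,0],[0,0,0]])

```text
t: 7.48
eef_pos: [0.51, -0.2089, 0.2385]
ee_rot: [2.073, 2.346, 0.004]
ft_force: [1.1, -0.2, 0.4]
finger_gap: 0.0001
```

```bash
python3 - <<'E'
from h import *
o=observe();print(o["eef_pos"],o["ee_rot"],o["t"])
C=dict(sl=((626.5,167.2),-.56),em=((666.2,-191.1),6.77))
for n in("top","side"):
  p,d=get_image(n);cv2.imwrite(f"pics/{n}1.png",p[:,:,::-1])
  P=cloud(n,d).reshape(-1,3)*1000
  for nm,(c,a) in C.items():
    a=np.radians(a);R=np.array([[np.cos(a),np.sin(a)],[-np.sin(a),np.cos(a)]])
    q=P.copy();q[:,:2]=(P[:,:2]-c)@R.T+[34,0]
    m=(abs(q[:,1])<50)&(q[:,2]>15)&(q[:,2]<38)&(q[:,0]>-90)&(q[:,0]<-58);print(n,nm,m.sum(),np.median(q[m],0).round(1))
E
```

```text
[ 0.50995635 -0.20892673  0.23847793] [2.07344682 2.3460588  0.00385726] 7.475
top sl 120 [-72.3   4.5  26.8]
top em 126 [-68.7  -2.1  27. ]
side sl 127 [-71.9  -1.   26.2]
side em 245 [-67.7  -2.1  26.4]
```

Call:
step_arm(claw=[0,0,0,0,0,0,0,0,0,0,0], travel=[[4.5,37.7,0],[4.5,37.7,0],[4.5,37.7,0],[4.5,37.7,0],[4.5,37.7,0],[4.5,37.7,0],[4.5,37.7,0],[4.5,37.7,0],[4.5,37.7,0],[4,37.5,0],[0,0,0]], turn=[[0,0,-0.8],[0,0,-0.8],[0,0,-0.8],[0,0,-0.8],[0,0,-0.8],[0,0,-0.8],[0,0,-0.8],[0,0,-0.8],[0,0,-0.6],[0,0,-0.6],[0,0,0]])

```text
t: 8.95
eef_pos: [0.5507, 0.1718, 0.2325]
ee_rot: [-2.227, -2.213, 0.002]
ft_force: [0.0, -0.5, -0.1]
finger_gap: -0.0002
```

Call:
step_arm(claw=[0,0,0,0], travel=[[0,0,-40],[0,0,-40],[0,0,-40],[0,0,0]], turn=[[0,0,0],[0,0,0],[0,0,0],[0,0,0]])

```text
t: 9.45
eef_pos: [0.5478, 0.1681, 0.1107]
ee_rot: [-2.229, -2.207, 0.011]
ft_force: [0.1, 0.6, 0.1]
finger_gap: -0.0001
```

```bash
python3 - <<'E'
from h import *
p,d=get_image("side");q,e=get_image("top")
f=lambda i,x,y:cv2.resize(i[y:y+100,x:x+100],(400,400),interpolation=cv2.INTER_CUBIC)[:,:,::-1]
cv2.imwrite("pics/c2.png",np.hstack([f(p,235,90),f(q,195,120)]))
E
```

```text
(no output)
```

View pics/c2.png

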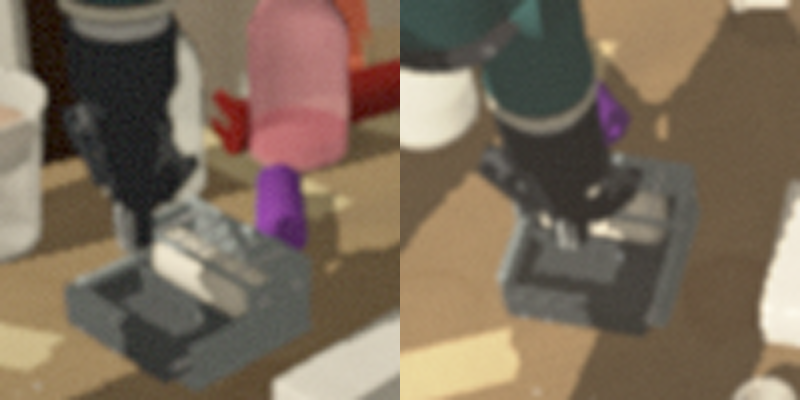

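The crop shows the shut fingers hovering over the sleeve tray's pocket, clear of guard and sleeve. I'll descend in two stages, checking the force.

Call:
step_arm(claw=[0,0,0,0], travel=[[5,0,0],[0,0,-20],[0,0,-20],[0,0,0]], turn=[[0,0,0],[0,0,0],[0,0,0],[0,0,0]])

```text
t: 10.05
eef_pos: [0.5564, 0.1696, 0.0746]
ee_rot: [2.232, 2.211, -0.0]
ft_force: [0.1, 0.2, -0.2]
finger_gap: 0.0
```

Call:
step_arm(claw=[0,0,0,0], travel=[[0,0,-10],[0,0,-10],[0,0,-5],[0,0,0]], turn=[[0,0,0],[0,0,0],[0,0,0],[0,0,0]])

```text
t: 10.55
eef_pos: [0.5558, 0.1696, 0.0488]
ee_rot: [-2.232, -2.211, 0.001]
ft_force: [0.8, 0.0, -0.1]
finger_gap: 0.0
```

Call:
step_arm(claw=[0,0,0,0,0,0,0,0,0,0,0,0], travel=[[0,0,-3],[-5,0,0],[-5,0,0],[-5,0,0],[-4,0,0],[-4,0,0],[-5,0,0],[-5,0.1,0],[-5,0,0],[-5,0.1,0],[-5,0,0],[-5,0.1,0]], turn=[[0,0,0],[0,0,0],[0,0,0],[0,0,0],[0,0,0],[0,0,0],[0,0,0],[0,0,0],[0,0,0],[0,0,0],[0,0,0],[0,0,0]])

```text
t: 12.05
eef_pos: [0.5028, 0.1699, 0.0463]
ee_rot: [2.232, 2.211, -0.0]
ft_force: [2.8, -2.2, 0.8]
finger_gap: -0.0002
```

Call:
step_arm(claw=[0,0,0,0,0,0], travel=[[-5,0,0],[-5,0.1,0],[-5,0,0],[-5,0.1,0],[-5,0,0],[-5,0.1,0]], turn=[[0,0,0],[0,0,0],[0,0,0],[0,0,0],[0,0,0],[0,0,0]])

```text
t: 12.8
eef_pos: [0.4728, 0.1703, 0.0463]
ee_rot: [2.232, 2.211, -0.0]
ft_force: [3.2, -1.5, 0.3]
finger_gap: -0.0001
```

Pulling at about 3 N, as expected, so I continue gently to the stop.

Call:
step_arm(claw=[0,0,0,0], travel=[[-3,0,0],[-3,0,0],[-2,0,0],[-1,0,0]], turn=[[0,0,0],[0,0,0],[0,0,0],[0,0,0]])

```text
t: 13.3
eef_pos: [0.4658, 0.1703, 0.0464]
ee_rot: [2.23, 2.21, 0.004]
ft_force: [7.3, -3.9, -4.0]
finger_gap: -0.0003
```

Call:
step_arm(claw=[0,0], travel=[[-1.5,0,0],[-1.5,0,0]], turn=[[0,0,0],[0,0,0]])

```text
t: 13.55
eef_pos: [0.4656, 0.1704, 0.0467]
ee_rot: [2.227, 2.208, 0.01]
ft_force: [13.1, -4.5, -9.4]
finger_gap: -0.0002
```

Call:
step_arm(claw=[0,0], travel=[[-1,0,0],[-1,0,0]], turn=[[0,0,0],[0,0,0]])

```text
t: 13.8
eef_pos: [0.4655, 0.1706, 0.0469]
ee_rot: [2.226, 2.206, 0.014]
ft_force: [16.1, -6.2, -11.1]
finger_gap: 0.0002
```

The stop is reached where geometry predicts it. Unhook by moving back 15 mm, rise and check.

Call:
step_arm(claw=[0,0,0,0,0,0,0,0,0], travel=[[5,0,0],[7,0,0],[7,0,0],[0,0,0],[0,0,20],[0,0,40],[0,0,40],[0,0,40],[0,0,40]], turn=[[0,0,0],[0,0,0],[0,0,0],[0,0,0],[0,0,0],[0,0,0],[0,0,0],[0,0,0],[0,0,0]])

```text
t: 14.92
eef_pos: [0.4771, 0.1702, 0.2273]
ee_rot: [-2.231, -2.211, 0.002]
ft_force: [0.7, -0.5, 0.2]
finger_gap: 0.0003
```

Call:
step_arm(claw=[0,0,0,0], travel=[[-20,40,20],[-20,40,0],[-20,40,0],[0,0,0]], turn=[[0,0,0],[0,0,0],[0,0,0],[0,0,0]])

```text
t: 15.42
eef_pos: [0.416, 0.2921, 0.246]
ee_rot: [-2.227, -2.214, 0.001]
ft_force: [0.4, -0.2, 0.3]
finger_gap: 0.0002
```

```bash
python3 - <<'E'
from h import *
C=dict(sl=((626.5,167.2),-.56),em=((666.2,-191.1),6.77));I={}
for n in("top","side"):
  p,d=get_image(n);I[n]=p[:,:,::-1]
  P=cloud(n,d).reshape(-1,3)*1000
  for nm,(c,a) in C.items():
    a=np.radians(a);R=np.array([[np.cos(a),np.sin(a)],[-np.sin(a),np.cos(a)]])
    q=P.copy();q[:,:2]=(P[:,:2]-c)@R.T+[34,0]
    lo=(-165,-135) if nm=="sl" else (-90,-58)
    m=(abs(q[:,1])<50)&(q[:,2]>15)&(q[:,2]<38)&(q[:,0]>lo[0])&(q[:,0]<lo[1]);print(n,nm,m.sum(),np.median(q[m],0).round(1))
f=lambda i,x,y:cv2.resize(i[y:y+200,x:x+260],(400,308),interpolation=cv2.INTER_CUBIC)
cv2.imwrite("pics/c3.png",np.hstack([f(I["top"],190,100),f(I["side"],230,120)]));print(observe()["eef_pos"],observe()["ft_force"])
E
```

```text
top sl 112 [-1.492e+02 -1.000e-01  2.700e+01]
top em 117 [-68.6   3.7  27.7]
side sl 125 [-148.7   -0.7   27. ]
side em 252 [-67.5  -1.3  26.7]
[0.41744976 0.29013655 0.24599647] [0.04278852 0.86566662 0.41606678]
```

View pics/c3.png

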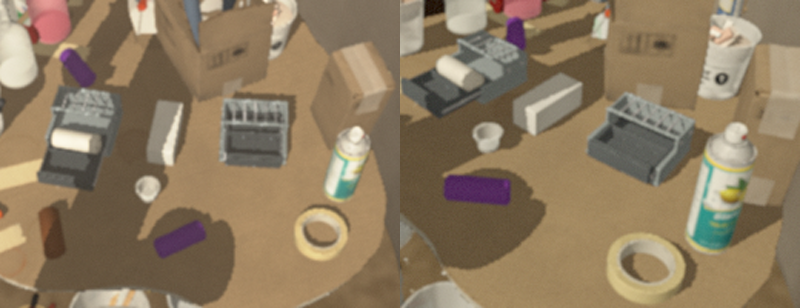

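The picture shows the left tray fully out with the sleeve lying in it (75,140), the right tray shut (255,135), and everything else in place.

```bash
python3 -c "from workcell import *;print(hand_in())"
```

```text
the job is handed in; nothing more can be done
None
```

The job is done and handed in. I pushed the empty tray home by its front until it stopped. Then I hooked the shut fingers behind the sleeve tray's lip, drew it out to its stop, unhooked and moved clear, all in about 15.5 s.

- **Empty tray:** it stayed put while the force climbed to 13 N. Its lip face then measured at -67.5 to -68.6 mm in station coordinates, against -70 mm nominal. The last picture shows it still shut.
- **Sleeve tray:** it slid at about 3 N, then stopped with the pull rising to 16 N. Its lip face measured at about -149 mm, against -150 mm for fully out.
- **Everything else:** the sleeve lies in its tray, the other things look unmoved in the last picture, and the arm was touching nothing.

The 1–2.5 mm differences are within what I'd expect from the camera calibration and the fitted station poses. No check failed.

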